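# Sweep spilt nuts into the catch pan

## Robot

A 6-joint arm with a two-finger parallel gripper is mounted at the origin on the work surface. World frame = base frame: x ahead of the robot, y to its left, z up, the work surface at z = 0. Lengths are in m, angles in rad, forces in N, time in s.
With the tool pointing down it reaches from about 0.35 to 0.975 m from the base axis. Payload 4.9 kg.
Tool frame: the origin (TCP) lies between the finger pads; the fingertips stand 14 mm ahead of it and the grasp point (between the pads) lies 5 mm behind it (manip.finger_overhang is the distance from the TCP to the fingertips, in m); z points along the fingers, y is the line along which they close (so a half turn about z gives the same grasp; the last joint's range is limited). The gripper opens to 85 mm and grips with 20 to 120 N. Pads are 22 mm wide; open, the fingers measure 114 mm over their backs; the gripper's body (76 mm by 85 mm) begins 54 mm behind the grasp point. The pads swing forward as they close: fully open they stand 13 mm farther back than shut.
Start: joints at [-1.461, 0.053, 1.613, -0, 1.476, -0.119], TCP at [0.142, -0.609, 0.245] pointing down, gripper open.
Joint ranges: [-3.01, 3.01], [-1.01, 2.22], [0.06, 2.58], [-1.02, 4.17], [0.09, 2.62], [-3.14, 3.14]. Speed limits (rad/s): [2.57, 2.57, 3.14, 3.14, 3.14, 3.14].

## Interface

Orientations are given as a unit quaternion [w, x, y, z].
In Python, from plant import manip, grab_frame gives the robot as it stands.
- The arm moves only by the tool servo_tool, never from a script. Its argument "deltas" is a list that holds one entry, the list of rows, each a list of 5 numbers: the opening in per cent of the stroke, from 0 (shut) to 100 (fully open), then the shift along the world's x, y, z in m, then the turn about the world's z in degrees. A call has exactly 8 rows; each row shifts and turns the commanded pose from where the row before left it; what a row does not reach is not made up. A row lasts 1/10 s, in which the tool goes at most 50 mm and 8.59 degrees, less where a joint would pass 70% of its speed; a pose out of reach is approached as far as the arm can. A call is refused whole if a number of a shift passes 0.05 or a number of a turn 8.59, either way. A call with a gripper value outside its range is refused whole. The fingers move at their own pace and stop on an object; the grip force is fixed at half the most. Time passes only in rows, so rows that do not move let the fingers close, or fill a call up. It gives the time, the measured TCP pose, the force, the opening and the grip force at its end, in the units of the state.
- manip.state(): the state, without advancing time (a new reading comes with each control period).
- grab_frame(name): name is "scene" or "side" or "wrist"; returns a dict with "pixels" (420x560x3 uint8, red, green, blue), "z_map" (420x560 float32, m along the optical axis (not along the pixel's ray), 0 where there is no reading), "fx", "fy", "cx", "cy" (pixels), "dist" ([k1, k2, p1, p2, k3] as OpenCV has them; the pictures are not rectified), "rvec" (rotation vector, rad) and "tvec" (3), from world to camera coordinates, as OpenCV has them; the wrist camera has in their place "T_tool_cam" (4x4, takes a point from camera to tool coordinates, whose origin is the TCP and whose axes are the flange's). Camera axes: x right, y down, z forward; pixel columns grow to the right and rows downward; lengths in m; the calibration is good to about 2 mm. A picture is of the moment at which its call begins: read the wrist's pose just before it.
- manip.job_done(): hands the job in; it is judged then, once.
The state is a dict: "time": time; "joint_pos": joint angles; "joint_vel": joint speeds; "joint_efforts": joint torques, N m; "tool_pos": TCP position; "tool_rot": TCP orientation; "contact_force": force on the tool from outside, world axes, zero at the start; "ft_torque": the same for the moment, N m; "gripper_width": opening from 0.0 (shut) to 1.0 (fully open); "grasp_force": force on a finger pad.
Only numpy, scipy, OpenCV 4.12 (cv2) and the standard library are available. Lean on these libraries where they do the work, as an engineer would, in place of code of your own. Each camera call takes 0.05 s, during which the arm holds its last target. There are 200 camera calls.

## Task

Three Brazil nuts in their shells have been spilt on the steel packing table. With the fingertips, sweep all three along the table top, through the open side of the low three-walled catch pan, until they lie inside it. Do not pinch, press on, flick or lift the nuts, leave everything else where it stands, and finish with the hand clear.

Things in the scene. Friction and masses are not known exactly. Their poses are not given: they have to be found in the camera images.
- nut1_center (a point): three-sided Brazil nut in its brown shell, 42 long, 29 wide and 27 high, 14 g nominally, lying on one flat side, so it slides rather than rolls; this point is the middle of its body, 11 mm above the table, its x axis along the nut at the start
- nut2_center (a point): three-sided Brazil nut in its brown shell, 42 long, 29 wide and 27 high, 14 g nominally, lying on one flat side, so it slides rather than rolls; this point is the middle of its body, 11 mm above the table, its x axis along the nut at the start
- nut3_center (a point): three-sided Brazil nut in its brown shell, 42 long, 29 wide and 27 high, 14 g nominally, lying on one flat side, so it slides rather than rolls; this point is the middle of its body, 11 mm above the table, its x axis along the nut at the start
- pan: low catch pan of plain aluminium, fixed to the table: outside 150 deep (its x) by 230 wide (its y), three upright walls 35 high and 4 thick, thin bottom sheet flush with the table (no lip or step). Origin: centre of its floor, at table height. Its +x points to the closed back wall, -x to the open side, whose mouth line is 75 mm from the origin. Behind the back wall a black handle stands out 29 mm
- weight: steel calibration weight with a knob on top, 36 across, 50 high, loose, stands among the nuts; origin at the centre of its underside; leave alone
- stopper: small upright cork stopper, 28 across, 34 high, loose, stands among the nuts; origin at the centre of its underside; leave alone
- tin: low round tin with a white lid, 60 across, 40 high, loose, stands near the nuts; origin at the centre of its underside; leave alone
- tape: roll of packing tape lying flat, 90 across, 48 high, loose, beyond the nuts; origin at the centre of its underside; leave alone
- jar: amber jar with a steel lid, 72 across, 110 high, loose, to the left of the pan; origin at the centre of its underside; leave alone
There are look-alikes about, which are no part of the job. What is shaped like the part that bears nut3_center but turquoise is not meant. What is shaped like the part that bears nut2_center but red is not meant.

How it is judged:
At the end, for the whole second after the job is handed in: The middle of each of the three nuts is at least 15 mm inside the pan's mouth line and between its walls, lower than 40 mm, at rest (under 20 mm/s); the weight, stopper, tin, tape and jar are each within 15 mm of where they started (x of nut1_center in the frame of pan between -0.06 and 0.071 m and y of nut1_center in the frame of pan between -0.111 and 0.111 m and height (world z) of each of nut1_center, nut2_center, nut3_center below 0.04 m and linear speed of each of nut1, nut2, nut3 below 0.02 m/s and x of nut2_center in the frame of pan between -0.06 and 0.071 m and y of nut2_center in the frame of pan between -0.111 and 0.111 m and x of nut3_center in the frame of pan between -0.06 and 0.071 m and y of nut3_center in the frame of pan between -0.111 and 0.111 m and distance of each of weight, stopper, tin, tape, jar from where it was at the start of the episode below 0.015 m); the robot touches nothing.
It fails at once if a nut is lifted off the table (its middle above 45 mm) (height (world z) of any of nut1_center, nut2_center, nut3_center above 0.045 m).
It fails at once if a nut is pinched or pressed hard with the fingers (over 12 N) (contact force between any of nut1, nut2, nut3 and the fingers above 12 N).
It fails at once if a nut is flicked (faster than 0.8 m/s) (linear speed of any of nut1, nut2, nut3 above 0.8 m/s).
It fails at once if something else on the table is shifted by more than 15 mm (distance of any of weight, stopper, tin, tape, jar from where it was at the start of the episode above 0.015 m).
It also fails if it takes over 72 s, if anything falls off the work surface, if the arm or the gripper's body presses on something with over 40 N, if the wrist force passes 120 N, or if a joint passes its speed limit or range.

## Working session

There is one attempt and no reset: what is moved stays moved. The work goes in short steps, Python scripts to look and compute and a tool call to move; the robot and the scene stay as the last step left them, time stands still between calls to the robot, and variables do not carry over. Pictures are saved under pics/ and viewed, at most 10 in all, crops included, and the job is handed in when it is done.

Besides the shell and the picture viewer there is one more tool, called after "Emit:" as name(argument=value, ...) on one line, values as JSON. servo_tool: Moves the arm, as the interface text tells. Its arguments: {"type":"object","properties":{"deltas":{"type":"array"}},"required":["deltas"]}

```bash
mkdir -p pics; cat > h.py <<'E'
import numpy as np,cv2
from plant import manip,grab_frame
def cam(n):
    f=grab_frame(n); f['K']=np.array([[f['fx'],0,f['cx']],[0,f['fy'],f['cy']],[0,0,1.]]); f['d']=np.array(f['dist'])
    f['R']=cv2.Rodrigues(np.array(f['rvec']))[0] if 'rvec' in f else None
    return f
def world(f):
    """HxWx3 world points from depth"""
    h,w=f['z_map'].shape; u,v=np.meshgrid(np.arange(w),np.arange(h))
    n=cv2.undistortPoints(np.stack([u,v],-1).reshape(-1,1,2).astype(float),f['K'],f['d']).reshape(h,w,2)
    z=f['z_map'][...,None]; P=np.concatenate([n*z,z],-1)
    return (P-np.array(f['tvec']).ravel())@f['R']
def save(n,im,s=1): cv2.imwrite('pics/'+n,cv2.resize(im[...,::-1],None,fx=s,fy=s,interpolation=cv2.INTER_CUBIC))
E
python3 - <<'E'
from h import *
import pickle
fs={n:cam(n) for n in('scene','side')}
pickle.dump(fs,open('f0.pkl','wb'))
for n,f in fs.items(): save(n+'0.png',f['pixels'],1.42); print(n,f['R'],f['tvec'])
E
```

```text
scene [[ 0.67906564  0.73397368  0.01234869]
 [ 0.63699617 -0.58081561 -0.50684228]
 [-0.36483658  0.35204525 -0.86195035]] [-0.50929168 -0.29021333  1.19283096]
side [[ 0.96228851 -0.27162108  0.01492697]
 [-0.14688909 -0.56501111 -0.81190273]
 [ 0.2289638   0.77909206 -0.58360187]] [-0.54864636  0.19937338  0.87743904]
```

View pics/scene0.png

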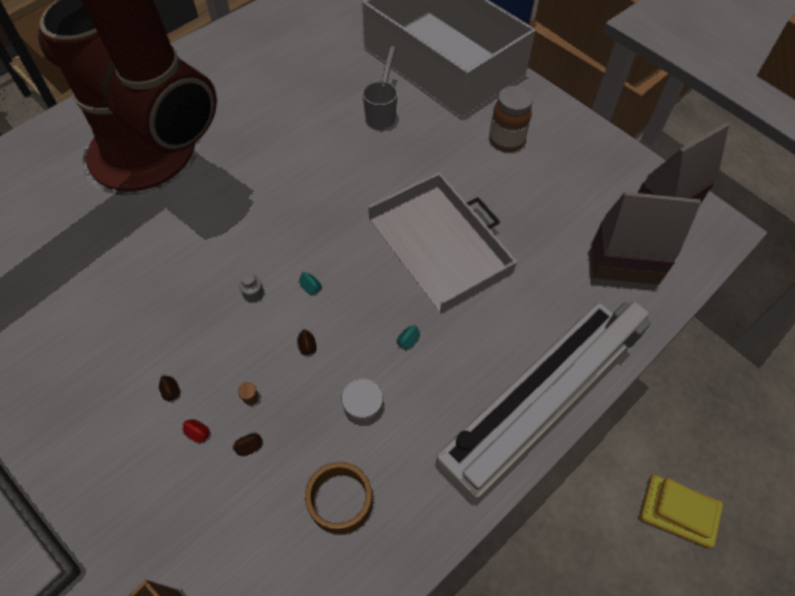

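View pics/side0.png

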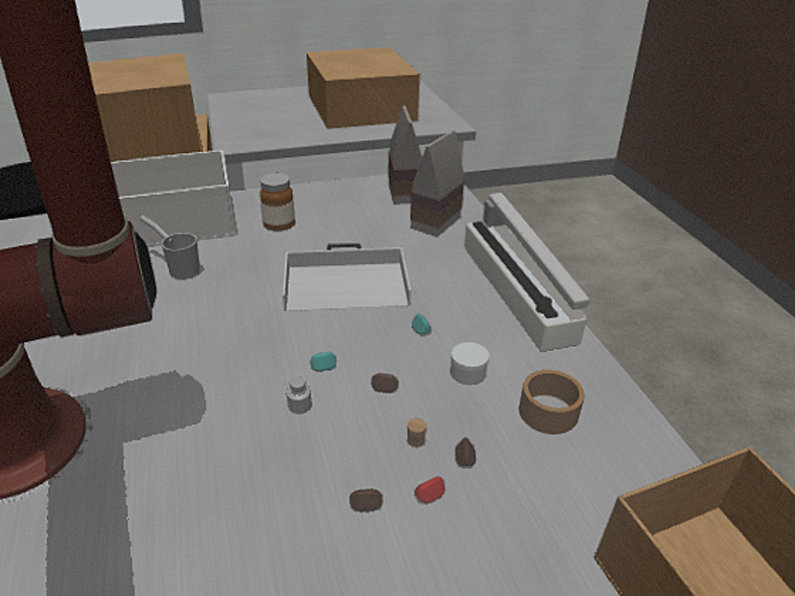

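The scene view (795 px wide) shows three brown nuts at (168,387), (247,443) and (306,342). The look-alikes are turquoise at (310,283) and (408,337) and red at (196,430). I choose the three brown ones. The pan's mouth runs from about (370,213) to (442,306). Next: positions, plus one close crop to check.

```bash
python3 - <<'E'
from h import *
import pickle
fs=pickle.load(open('f0.pkl','rb'))
f=fs['scene'];W=world(f);im=f['pixels']
save('crop.png',im[180:350,90:310],3.5)
for n,f in fs.items():
    W=world(f)
    m=((W[...,2]>.009)&(W[...,2]<.2)&(f['z_map']>0)&(W[...,0]>.1)&(W[...,0]<.95)&(abs(W[...,1])<.75)).astype(np.uint8)
    k,l,st,c=cv2.connectedComponentsWithStats(m)
    print(n)
    for i in range(1,k):
        if 25<st[i,4]<6000:
            p=W[l==i]; r=cv2.minAreaRect(p[:,:2].astype(np.float32)); 
            print((c[i]*1.42).round(),st[i,4],'ctr',np.round(r[0],3),'sz',np.round(r[1],3),round(r[2]),'zmax',p[:,2].max().round(3),'rgb',f['pixels'][l==i].mean(0).round())
# pan corners from scene picture on floor / wall tops
f=fs['scene']
def ray(f,u,v,z):
    n=cv2.undistortPoints(np.array([[[u,v]]],float),f['K'],f['d'])[0,0]; d=f['R'].T@np.r_[n,1]; o=-f['R'].T@np.array(f['tvec']).ravel()
    return (o+d*(z-o[2])/d[2])[:2].round(3)
for (u,v,z) in [(370,222,0),(442,306,0),(438,176,.035),(514,263,.035)]: print(ray(f,u/1.42,v/1.42,z))
f=fs['side']
for (u,v,z) in [(283,309,0),(410,306,0),(286,250,.035),(407,248,.035)]: print(ray(f,u/1.42,v/1.42,z))
E
```

```text
scene
[189. 138.] 194 ctr [0.243 0.024] sz [0.016 0.101] 7 zmax 0.2 rgb [26. 19. 16.]
[656. 216.] 5528 ctr [0.793 0.54 ] sz [0.134 0.274] 13 zmax 0.2 rgb [47. 41. 39.]
[457. 229.] 1328 ctr [0.564 0.283] sz [0.18  0.235] 80 zmax 0.038 rgb [67. 63. 63.]
[250. 286.] 226 ctr [ 0.426 -0.031] sz [0.033 0.028] 68 zmax 0.051 rgb [76. 72. 72.]
[309. 282.] 127 ctr [0.475 0.048] sz [0.039 0.022] 5 zmax 0.028 rgb [22. 67. 63.]
[408. 335.] 167 ctr [0.657 0.102] sz [0.027 0.039] 19 zmax 0.028 rgb [31. 67. 64.]
[306. 341.] 171 ctr [ 0.557 -0.024] sz [0.027 0.04 ] 71 zmax 0.028 rgb [34. 21. 15.]
[168. 388.] 170 ctr [ 0.479 -0.229] sz [0.024 0.038] 81 zmax 0.027 rgb [31. 18. 11.]
[362. 400.] 721 ctr [ 0.696 -0.025] sz [0.058 0.058] 50 zmax 0.044 rgb [116. 113. 115.]
[248. 392.] 171 ctr [ 0.571 -0.142] sz [0.026 0.027] 53 zmax 0.037 rgb [85. 60. 43.]
[195. 429.] 198 ctr [ 0.561 -0.234] sz [0.042 0.025] 13 zmax 0.028 rgb [83. 17. 16.]
[247. 443.] 209 ctr [ 0.627 -0.188] sz [0.041 0.025] 72 zmax 0.028 rgb [36. 23. 16.]
[ 29. 549.] 3039 ctr [ 0.522 -0.515] sz [0.215 0.089] 4 zmax 0.057 rgb [76. 72. 72.]

[... 958 characters left out ...]
326 ctr [ 0.779 -0.141] sz [0.09  0.089] 84 zmax 0.051 rgb [94. 78. 63.]
[384. 381.] 178 ctr [ 0.556 -0.027] sz [0.019 0.04 ] 63 zmax 0.029 rgb [79. 68. 64.]
[298. 394.] 321 ctr [ 0.422 -0.032] sz [0.031 0.035] 82 zmax 0.052 rgb [115. 115. 116.]
[416. 430.] 210 ctr [ 0.571 -0.142] sz [0.027 0.026] 66 zmax 0.036 rgb [117.  97.  81.]
[465. 452.] 199 ctr [ 0.627 -0.189] sz [0.039 0.026] 68 zmax 0.027 rgb [72. 62. 58.]
[430. 488.] 224 ctr [ 0.561 -0.237] sz [0.04 0.02] 8 zmax 0.028 rgb [133.  62.  61.]
[366. 498.] 263 ctr [ 0.475 -0.232] sz [0.02  0.042] 81 zmax 0.028 rgb [78. 66. 61.]
[0.443 0.212]
[0.652 0.185]
[0.468 0.354]
[0.687 0.315]
[0.435 0.222]
[0.661 0.173]
[0.464 0.369]
[0.698 0.317]
```

View pics/crop.png

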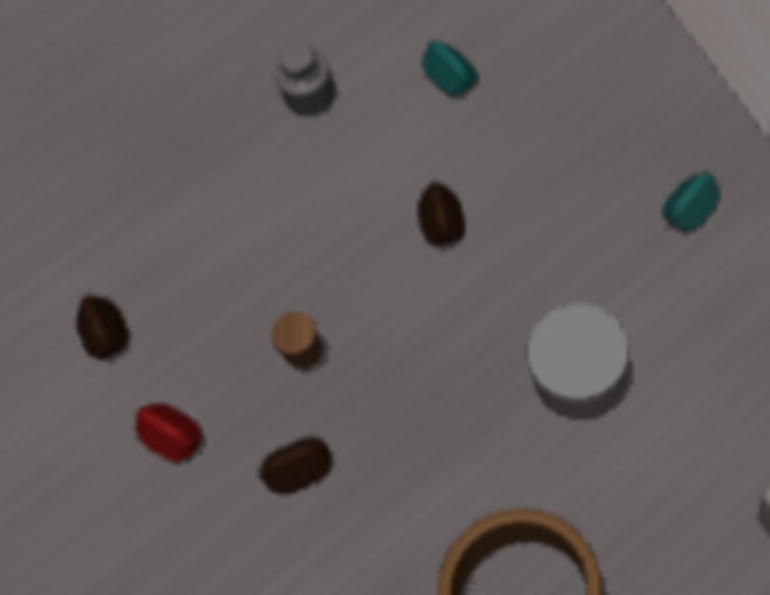

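The crop confirms three brown nuts, with the red and two turquoise look-alikes separate. From both cameras:

| Item | Position or extent |
|---|---|
| Nut A | (.556,-.025) |
| Nut B | (.627,-.188) |
| Nut C | (.477,-.230) |
| Pan origin | about (.561,.269), +x at about 79° |
| Pan mouth | x .437 to .657, y about .2 |

Now I'll check the tool yaw.

```bash
python3 - <<'E'
from h import *
from scipy.spatial.transform import Rotation as R
s=manip.state(); print(s['time'],s['tool_pos'],s['gripper_width']); q=np.array(s['tool_rot']); print(R.from_quat(q[[1,2,3,0]]).as_matrix().round(3))
E
```

```text
0.1 [ 0.14169321 -0.60818304  0.24417987] 1.003749431608955
[[ 0.974  0.227 -0.   ]
 [ 0.227 -0.974  0.002]
 [ 0.    -0.002 -1.   ]]
```

Emit:
servo_tool(deltas=[[[18,0.026,0.033,0,8.5],[18,0.026,0.033,0,8.5],[18,0.026,0.033,0,8.5],[18,0.026,0.033,0,8.5],[18,0.026,0.033,0,8.5],[18,0.026,0.033,0,8.5],[18,0.026,0.033,0,8.5],[18,0.026,0.033,0,8.5]]])

```text
time: 0.9
tool_pos: [0.3504, -0.343, 0.2449]
tool_rot: [-0.0, 0.758, 0.652, 0.0]
contact_force: [0.8, -0.3, -1.1]
gripper_width: 0.18
grasp_force: 0.0
```

Emit:
servo_tool(deltas=[[[18,0.026,0.033,-0.01,8.5],[18,0.026,0.033,-0.01,0.4],[18,0.026,0.033,-0.01,0],[18,0.026,0.033,-0.01,0],[18,0.026,0.033,-0.01,0],[18,0.026,0.033,-0.01,0],[18,0.026,0.033,-0.01,0],[18,0.02,0.03,-0.01,0]]])

```text
time: 1.7
tool_pos: [0.5526, -0.0818, 0.1645]
tool_rot: [-0.0, 0.707, 0.707, -0.0]
contact_force: [0.4, -0.5, -0.3]
gripper_width: 0.183
grasp_force: 0.0
```

Emit:
servo_tool(deltas=[[[18,0.003,0.003,-0.022,0],[18,0,0,-0.022,0],[18,0,0,-0.022,0],[18,0,0,-0.022,0],[18,0,0,-0.02,0],[18,0,0,-0.018,0],[18,0,0,-0.012,0],[18,0,0,-0.007,0]]])

```text
time: 2.5
tool_pos: [0.5539, -0.0804, 0.0188]
tool_rot: [-0.001, 0.707, 0.707, -0.001]
contact_force: [-0.3, 0.3, -0.8]
gripper_width: 0.181
grasp_force: 0.0
```

```bash
python3 - <<'E'
from h import *
f=cam('side'); save('s1.png',f['pixels'][200:380,180:420],3.2)
s=manip.state();print(s['tool_pos'],s['contact_force'])
E
```

```text
[ 0.55355005 -0.08039742  0.0182948 ] [-0.65887266  0.09449519 -0.4455129 ]
```

View pics/s1.png

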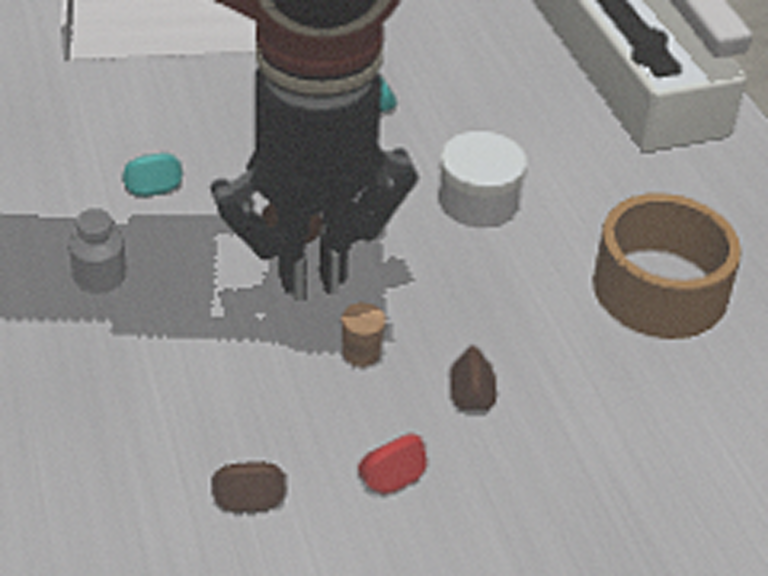

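The pincer is low behind nut A, with the stopper clear behind it. Pushing A along +y.

Emit:
servo_tool(deltas=[[[18,0,0.006,0,0],[18,0,0.006,0,0],[18,0,0.006,0,0],[18,0,0.008,0,0],[18,0,0.01,0,0],[18,0,0.012,0,0],[18,0,0.012,0,0],[18,0,0.012,0,0]]])

```text
time: 3.35
tool_pos: [0.5547, -0.0075, 0.0203]
tool_rot: [-0.0, 0.707, 0.707, -0.0]
contact_force: [-0.4, 0.3, -0.4]
gripper_width: 0.177
grasp_force: 0.1
```

Emit:
servo_tool(deltas=[[[18,0,0.012,0,0],[18,0,0.012,0,0],[18,0,0.012,0,0],[18,0,0.012,0,0],[18,0,0.012,0,0],[18,0,0.012,0,0],[18,0,0.012,0,0],[18,0,0.012,0,0]]])

```text
time: 4.15
tool_pos: [0.5547, 0.0883, 0.0203]
tool_rot: [0.0, 0.707, 0.707, 0.0]
contact_force: [1.0, -0.2, 0.4]
gripper_width: 0.18
grasp_force: 0.1
```

```bash
cat >> h.py <<'E'
def comps():
    for n in('scene','side'):
        f=cam(n);W=world(f)
        hsv=cv2.cvtColor(f['pixels'],cv2.COLOR_RGB2HSV)
        m=((W[...,2]>.006)&(W[...,2]<.06)&(f['z_map']>0)&(W[...,0]>.38)&(W[...,0]<.83)&(W[...,1]<.33)&(W[...,1]>-.29)).astype(np.uint8)
        k,l,st,c=cv2.connectedComponentsWithStats(m)
        for i in range(1,k):
            if 25<st[i,4]<6000:
                p=W[l==i]; r=cv2.minAreaRect(p[:,:2].astype(np.float32))
                print(n,(c[i]).round(),st[i,4],'ctr',np.round(r[0],3),'sz',np.round(r[1],3),round(r[2]),'zmax',p[:,2].max().round(3),'rgb',f['pixels'][l==i].mean(0).round())
    s=manip.state(); print(s['time'],np.round(s['tool_pos'],4),np.round(s['contact_force'],1))
E
python3 -c "
from h import *
comps()"
```

```text
scene [285. 137.] 195 ctr [0.45  0.282] sz [0.097 0.007] 82 zmax 0.036 rgb [65. 60. 60.]
scene [341. 194.] 520 ctr [0.669 0.259] sz [0.064 0.159] 13 zmax 0.037 rgb [80. 76. 75.]
scene [176. 202.] 235 ctr [ 0.426 -0.031] sz [0.033 0.03 ] 69 zmax 0.051 rgb [83. 79. 79.]
scene [218. 199.] 143 ctr [0.476 0.048] sz [0.038 0.024] 3 zmax 0.029 rgb [18. 54. 51.]
scene [251. 209.] 146 ctr [0.564 0.087] sz [0.025 0.061] 90 zmax 0.06 rgb [21. 20. 20.]
scene [287. 237.] 186 ctr [0.658 0.102] sz [0.028 0.04 ] 11 zmax 0.029 rgb [34. 74. 71.]
scene [118. 273.] 189 ctr [ 0.478 -0.228] sz [0.027 0.036] 75 zmax 0.029 rgb [35. 22. 15.]
scene [255. 282.] 742 ctr [ 0.696 -0.025] sz [0.058 0.059] 48 zmax 0.043 rgb [126. 123. 126.]
scene [175. 276.] 176 ctr [ 0.571 -0.142] sz [0.026 0.027] 49 zmax 0.036 rgb [93. 67. 48.]
scene [138. 303.] 227 ctr [ 0.561 -0.234] sz [0.04  0.029] 21 zmax 0.027 rgb [91. 21. 20.]
scene [174. 312.] 238 ctr [ 0.627 -0.188] sz [0.041 0.029] 71 zmax 0.029 rgb [41. 27. 20.]
scene [238. 350.] 935 ctr [ 0.781 -0.142] sz [0.088 0.088] 47 zmax 0.051 rgb [85. 61. 41.]
side [282. 188.] 
[... 420 characters left out ...]
9. 161. 161.]
side [227. 254.] 186 ctr [0.475 0.046] sz [0.041 0.02 ] 1 zmax 0.027 rgb [ 69. 113. 110.]
side [388. 282.] 1407 ctr [ 0.779 -0.141] sz [0.09  0.089] 75 zmax 0.051 rgb [104.  87.  71.]
side [210. 278.] 340 ctr [ 0.423 -0.032] sz [0.035 0.031] 5 zmax 0.052 rgb [125. 125. 125.]
side [293. 303.] 221 ctr [ 0.571 -0.143] sz [0.026 0.027] 62 zmax 0.037 rgb [128. 108.  91.]
side [327. 319.] 229 ctr [ 0.626 -0.188] sz [0.04  0.028] 68 zmax 0.028 rgb [83. 72. 68.]
side [303. 344.] 255 ctr [ 0.559 -0.239] sz [0.024 0.039] 85 zmax 0.027 rgb [145.  69.  69.]
side [258. 351.] 303 ctr [ 0.475 -0.232] sz [0.02  0.042] 83 zmax 0.028 rgb [88. 75. 70.]
4.25 [0.5546 0.0888 0.0203] [ 0.9 -0.3  0.4]
```

Nut A isn't at its old place or anywhere beside the hand, so it's ahead of the fingers. Continuing.

Emit:
servo_tool(deltas=[[[18,0,0.01,0,0],[18,0,0.012,0,0],[18,0,0.012,0,0],[18,0,0.012,0,0],[18,0,0.012,0,0],[18,0,0.012,0,0],[18,0,0.012,0,0],[18,0,0.012,0,0]]])

```text
time: 5.05
tool_pos: [0.5547, 0.1824, 0.0203]
tool_rot: [0.0, 0.707, 0.707, 0.0]
contact_force: [0.5, -0.0, 0.3]
gripper_width: 0.18
grasp_force: 0.1
```

Emit:
servo_tool(deltas=[[[18,0,0.012,0,0],[18,0,0.012,0,0],[18,0,0.012,0,0],[18,0,0.012,0,0],[18,0,0.012,0,0],[18,0,0.01,0,0],[18,0,0.008,0,0],[18,0,0.006,0,0]]])

```text
time: 5.85
tool_pos: [0.5547, 0.266, 0.0203]
tool_rot: [0.0, 0.707, 0.707, -0.0]
contact_force: [-0.3, -0.9, 0.5]
gripper_width: 0.183
grasp_force: 0.1
```

Emit:
servo_tool(deltas=[[[18,0,-0.01,0,0],[18,0,-0.02,0,0],[18,0,-0.02,0.02,0],[18,0,-0.02,0.03,0],[18,0.007,-0.04,0.03,2],[18,0.008,-0.04,0.02,2],[18,0.008,-0.04,0,2],[18,0.008,-0.04,0,2]]])

```text
time: 6.65
tool_pos: [0.5862, 0.0331, 0.1215]
tool_rot: [0.001, 0.656, 0.755, 0.001]
contact_force: [-0.1, 0.5, -1.2]
gripper_width: 0.179
grasp_force: 0.0
```

```bash
python3 -c "
from h import *
comps()" | grep -v -E "7[0-9]{2} ctr|14[0-9]{2} ctr"
```

```text
scene [279. 140.] 318 ctr [0.448 0.272] sz [0.117 0.009] 79 zmax 0.037 rgb [72. 68. 67.]
scene [312. 163.] 140 ctr [0.552 0.287] sz [0.04  0.026] 1 zmax 0.026 rgb [50. 38. 34.]
scene [341. 194.] 518 ctr [0.669 0.259] sz [0.065 0.16 ] 13 zmax 0.037 rgb [81. 77. 77.]
scene [176. 202.] 234 ctr [ 0.427 -0.031] sz [0.034 0.029] 77 zmax 0.051 rgb [85. 80. 80.]
scene [217. 199.] 138 ctr [0.477 0.047] sz [0.041 0.022] 15 zmax 0.029 rgb [17. 53. 50.]
scene [287. 237.] 190 ctr [0.658 0.102] sz [0.028 0.041] 8 zmax 0.03 rgb [35. 74. 71.]
scene [118. 273.] 186 ctr [ 0.478 -0.229] sz [0.027 0.038] 81 zmax 0.028 rgb [36. 22. 15.]
scene [175. 276.] 178 ctr [ 0.571 -0.142] sz [0.026 0.027] 54 zmax 0.037 rgb [94. 68. 49.]
scene [138. 303.] 228 ctr [ 0.561 -0.234] sz [0.041 0.028] 19 zmax 0.026 rgb [92. 22. 21.]
scene [174. 312.] 235 ctr [ 0.627 -0.188] sz [0.041 0.029] 76 zmax 0.03 rgb [42. 28. 21.]
scene [238. 350.] 943 ctr [ 0.781 -0.142] sz [0.088 0.088] 48 zmax 0.051 rgb [86. 62. 41.]
side [201. 200.] 88 ctr [0.447 0.272] sz [0.116 0.004] 79 zmax 0.038 rgb [133. 132. 132.]
side [238. 193.] 127 ctr [0.552 0.284] sz [0.018 0.042] 83 zmax 0.028 rgb [87. 75. 69.]
side [296. 228.] 132 ctr [0.656 0.101] sz [0.023 0.042] 17 zmax 0.029 rgb [ 72. 121. 117.]
side [330. 254.] 640 ctr [ 0.696 -0.025] sz [0.059 0.058] 39 zmax 0.044 rgb [157. 159. 158.]
side [227. 254.] 188 ctr [0.475 0.047] sz [0.041 0.021] 5 zmax 0.029 rgb [ 67. 105. 102.]
side [210. 278.] 336 ctr [ 0.423 -0.033] sz [0.03  0.035] 89 zmax 0.052 rgb [122. 122. 123.]
side [293. 304.] 223 ctr [ 0.57  -0.143] sz [0.025 0.027] 62 zmax 0.036 rgb [125. 105.  88.]
side [327. 319.] 231 ctr [ 0.626 -0.188] sz [0.039 0.027] 69 zmax 0.027 rgb [81. 71. 67.]
side [303. 344.] 253 ctr [ 0.56  -0.238] sz [0.024 0.04 ] 88 zmax 0.028 rgb [143.  68.  68.]
side [258. 351.] 302 ctr [ 0.475 -0.231] sz [0.021 0.042] 77 zmax 0.027 rgb [86. 74. 69.]
6.75 [0.5863 0.0306 0.1206] [0.4 0.5 0. ]
```

Nut A rests at (.552,.287), well inside the pan. On to nut B.

Emit:
servo_tool(deltas=[[[18,0.006,-0.035,0,0],[18,0.006,-0.035,0,0],[18,0.006,-0.035,0,0],[18,0.006,-0.035,0,0],[18,0.006,-0.035,0,0],[18,0.006,-0.035,0,0],[18,0.006,-0.035,0,0],[18,0.006,-0.035,0,0]]])

```text
time: 7.55
tool_pos: [0.6332, -0.2455, 0.1196]
tool_rot: [-0.0, 0.656, 0.755, -0.0]
contact_force: [-0.5, -0.5, -0.4]
gripper_width: 0.179
grasp_force: 0.0
```

Emit:
servo_tool(deltas=[[[18,0,0,-0.016,0],[18,0,0,-0.016,0],[18,0,0,-0.016,0],[18,0,0,-0.016,0],[18,0,0,-0.016,0],[18,0,0,-0.01,0],[18,0,0,-0.007,0],[18,0,0,-0.004,0]]])

```text
time: 8.35
tool_pos: [0.6336, -0.244, 0.0183]
tool_rot: [-0.0, 0.656, 0.755, -0.0]
contact_force: [1.0, -0.2, 0.2]
gripper_width: 0.178
grasp_force: 0.0
```

Emit:
servo_tool(deltas=[[[18,-0.001,0.006,0,0],[18,-0.001,0.006,0,0],[18,-0.001,0.006,0,0],[18,-0.001,0.008,0,0],[18,-0.001,0.008,0,0],[18,-0.002,0.01,0,0],[18,-0.002,0.012,0,0],[18,-0.002,0.012,0,0]]])

```text
time: 9.15
tool_pos: [0.6225, -0.1752, 0.0191]
tool_rot: [0.0, 0.656, 0.755, 0.0]
contact_force: [0.2, -1.1, 0.4]
gripper_width: 0.181
grasp_force: 0.2
```

Emit:
servo_tool(deltas=[[[18,-0.002,0.012,0,0],[18,-0.002,0.012,0,0],[18,-0.002,0.012,0,0],[18,-0.002,0.012,0,0],[18,-0.002,0.012,0,0],[18,-0.002,0.012,0,0],[18,-0.002,0.012,0,0],[18,-0.002,0.012,0,0]]])

```text
time: 9.95
tool_pos: [0.6065, -0.0793, 0.019]
tool_rot: [0.0, 0.656, 0.755, -0.0]
contact_force: [-0.9, -0.1, 0.5]
gripper_width: 0.178
grasp_force: 0.2
```

```bash
python3 - <<'E'
from h import *
comps()
f=cam('scene'); save('s2.png',f['pixels'][150:350,100:340],3)
E
```

```text
scene [279. 140.] 323 ctr [0.447 0.272] sz [0.118 0.008] 79 zmax 0.036 rgb [71. 67. 67.]
scene [312. 163.] 141 ctr [0.553 0.284] sz [0.04  0.024] 11 zmax 0.027 rgb [49. 38. 34.]
scene [341. 194.] 527 ctr [0.669 0.259] sz [0.065 0.16 ] 13 zmax 0.038 rgb [80. 76. 75.]
scene [287. 237.] 190 ctr [0.658 0.102] sz [0.028 0.041] 4 zmax 0.029 rgb [35. 74. 71.]
scene [225. 263.] 59 ctr [ 0.613 -0.041] sz [0.019 0.021] 57 zmax 0.027 rgb [29. 20. 16.]
scene [118. 273.] 188 ctr [ 0.478 -0.228] sz [0.026 0.038] 77 zmax 0.028 rgb [35. 22. 15.]
scene [201. 270.] 27 ctr [ 0.597 -0.092] sz [0.008 0.006] 23 zmax 0.051 rgb [32. 30. 30.]
scene [255. 282.] 736 ctr [ 0.696 -0.025] sz [0.058 0.058] 47 zmax 0.043 rgb [125. 123. 125.]
scene [175. 276.] 177 ctr [ 0.571 -0.142] sz [0.026 0.027] 52 zmax 0.037 rgb [93. 67. 48.]
scene [211. 275.] 67 ctr [ 0.632 -0.088] sz [0.023 0.024] 50 zmax 0.06 rgb [20. 19. 19.]
scene [138. 303.] 226 ctr [ 0.561 -0.233] sz [0.04  0.028] 7 zmax 0.028 rgb [91. 21. 20.]
scene [238. 350.] 939 ctr [ 0.781 -0.142] sz [0.088 0.088] 49 zmax 0.051 rgb [85. 61. 41.]
side [201. 200.] 90
[... 151 characters left out ...]
9. 72.]
side [317. 266.] 825 ctr [ 0.648 -0.057] sz [0.176 0.052] 27 zmax 0.06 rgb [109. 109. 109.]
side [227. 254.] 186 ctr [0.475 0.046] sz [0.041 0.02 ] 1 zmax 0.028 rgb [ 82. 139. 136.]
side [388. 282.] 1398 ctr [ 0.779 -0.141] sz [0.091 0.088] 77 zmax 0.052 rgb [109.  92.  75.]
side [210. 278.] 342 ctr [ 0.423 -0.033] sz [0.035 0.032] 1 zmax 0.051 rgb [110. 110. 111.]
side [293. 304.] 222 ctr [ 0.571 -0.143] sz [0.027 0.026] 71 zmax 0.035 rgb [131. 109.  91.]
side [303. 344.] 250 ctr [ 0.559 -0.238] sz [0.022 0.04 ] 87 zmax 0.028 rgb [153.  74.  73.]
side [257. 351.] 300 ctr [ 0.475 -0.231] sz [0.02  0.042] 77 zmax 0.029 rgb [92. 79. 74.]
10.05 [ 0.6062 -0.0786  0.0188] [ 0.2  0.  -0. ]
```

View pics/s2.png

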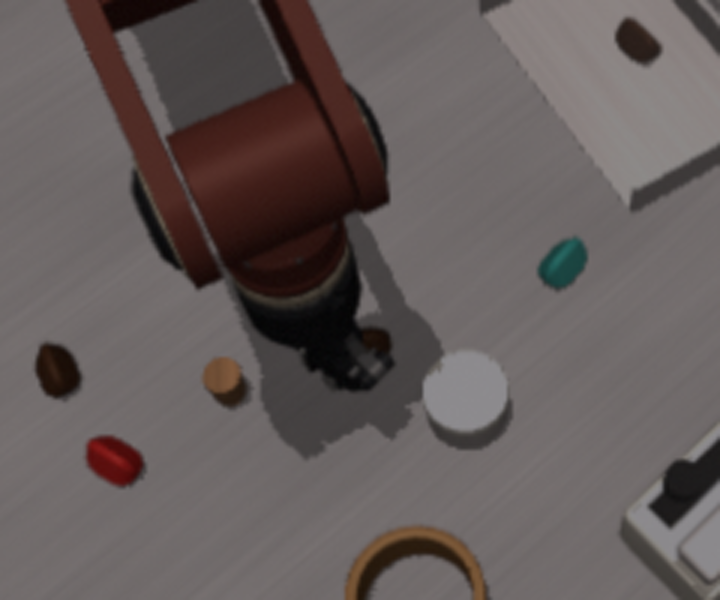

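Nut B is just ahead of the fingers at (375,342), and the tin and stopper haven't moved. Continuing.

Emit:
servo_tool(deltas=[[[18,-0.002,0.01,0,0],[18,-0.002,0.012,0,0],[18,-0.002,0.012,0,0],[18,-0.002,0.012,0,0],[18,-0.002,0.012,0,0],[18,-0.002,0.012,0,0],[18,-0.002,0.012,0,0],[18,-0.002,0.012,0,0]]])

```text
time: 10.9
tool_pos: [0.5905, 0.0148, 0.019]
tool_rot: [-0.0, 0.656, 0.755, -0.0]
contact_force: [-0.3, -0.2, -0.4]
gripper_width: 0.18
grasp_force: 0.1
```

Emit:
servo_tool(deltas=[[[18,-0.001,0.012,0,0],[18,-0.001,0.012,0,-1],[18,0,0.012,0,-1],[18,0,0.012,0,-1],[18,0,0.012,0,-1],[18,0,0.012,0,-1],[18,0,0.012,0,-1],[18,0,0.012,0,-1]]])

```text
time: 11.7
tool_pos: [0.5885, 0.1107, 0.019]
tool_rot: [-0.0, 0.701, 0.713, -0.0]
contact_force: [0.9, -0.2, 0.3]
gripper_width: 0.178
grasp_force: 0.1
```

```bash
python3 - <<'E'
from h import *
comps()
f=cam('scene'); save('s3.png',f['pixels'][110:290,150:390],3)
E
```

```text
scene [312. 164.] 139 ctr [0.553 0.284] sz [0.04  0.023] 11 zmax 0.026 rgb [48. 36. 31.]
scene [341. 194.] 528 ctr [0.669 0.26 ] sz [0.067 0.16 ] 14 zmax 0.038 rgb [81. 76. 76.]
scene [176. 202.] 235 ctr [ 0.426 -0.031] sz [0.033 0.03 ] 71 zmax 0.051 rgb [84. 80. 80.]
scene [218. 199.] 148 ctr [0.477 0.049] sz [0.028 0.037] 83 zmax 0.027 rgb [27. 73. 70.]
scene [269. 212.] 180 ctr [0.596 0.103] sz [0.047 0.051] 42 zmax 0.06 rgb [22. 21. 21.]
scene [287. 237.] 188 ctr [0.657 0.102] sz [0.029 0.04 ] 11 zmax 0.029 rgb [32. 72. 68.]
scene [118. 273.] 186 ctr [ 0.478 -0.229] sz [0.027 0.038] 78 zmax 0.029 rgb [36. 22. 15.]
scene [255. 282.] 732 ctr [ 0.696 -0.025] sz [0.058 0.059] 49 zmax 0.044 rgb [128. 125. 127.]
scene [175. 276.] 177 ctr [ 0.571 -0.141] sz [0.026 0.028] 56 zmax 0.036 rgb [94. 67. 48.]
scene [138. 303.] 230 ctr [ 0.562 -0.234] sz [0.039 0.03 ] 25 zmax 0.03 rgb [92. 22. 21.]
scene [238. 350.] 942 ctr [ 0.781 -0.142] sz [0.087 0.088] 48 zmax 0.051 rgb [85. 62. 41.]
side [201. 200.] 90 ctr [0.447 0.272] sz [0.118 0.005] 79 zmax 0.038 rgb [134. 133. 133.]
side [239. 193.] 1
[... 237 characters left out ...]
18. 115.]
side [330. 254.] 641 ctr [ 0.696 -0.025] sz [0.058 0.058] 77 zmax 0.043 rgb [158. 160. 159.]
side [228. 254.] 185 ctr [0.475 0.046] sz [0.019 0.042] 88 zmax 0.027 rgb [ 75. 132. 128.]
side [388. 282.] 1401 ctr [ 0.779 -0.141] sz [0.089 0.089] 19 zmax 0.051 rgb [103.  87.  71.]
side [210. 278.] 341 ctr [ 0.423 -0.033] sz [0.036 0.031] 9 zmax 0.052 rgb [124. 124. 125.]
side [293. 304.] 224 ctr [ 0.571 -0.143] sz [0.026 0.026] 78 zmax 0.036 rgb [126. 107.  90.]
side [303. 345.] 256 ctr [ 0.559 -0.238] sz [0.024 0.039] 83 zmax 0.027 rgb [145.  69.  69.]
side [257. 351.] 302 ctr [ 0.475 -0.231] sz [0.022 0.042] 77 zmax 0.028 rgb [86. 74. 69.]
11.8 [0.5885 0.1112 0.0189] [ 1.1 -0.3  0.3]
```

View pics/s3.png

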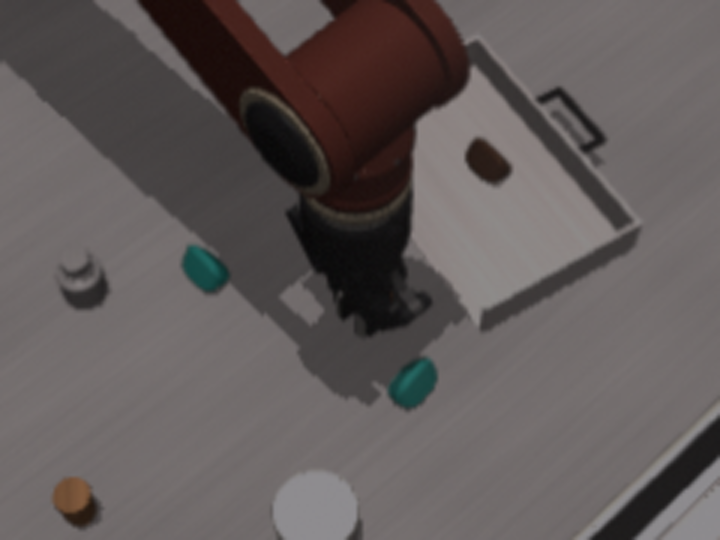

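B is hidden behind the gripper, and nothing else has moved. Pushing on into the pan.

Emit:
servo_tool(deltas=[[[18,0.001,0.01,0,-1],[18,0.001,0.012,0,-1],[18,0.001,0.012,0,-1],[18,0.001,0.012,0,-1],[18,0.002,0.012,0,0],[18,0.002,0.012,0,0],[18,0.002,0.012,0,0],[18,0.002,0.012,0,0]]])

```text
time: 12.65
tool_pos: [0.6009, 0.2045, 0.019]
tool_rot: [0.0, 0.725, 0.688, 0.0]
contact_force: [0.2, 0.1, -0.7]
gripper_width: 0.18
grasp_force: 0.0
```

Emit:
servo_tool(deltas=[[[18,0.001,0.012,0,0],[18,0,0.01,0,0],[18,0,0.006,0,0],[18,0,-0.006,0,0],[18,0,-0.02,0,0],[18,0,-0.02,0.01,0],[18,-0.005,-0.02,0.03,0],[18,-0.01,-0.03,0.03,0]]])

```text
time: 13.45
tool_pos: [0.586, 0.1346, 0.089]
tool_rot: [-0.0, 0.725, 0.689, -0.001]
contact_force: [0.5, 0.1, -0.2]
gripper_width: 0.179
grasp_force: 0.0
```

Emit:
servo_tool(deltas=[[[18,-0.015,-0.045,0.03,-2],[18,-0.015,-0.045,0,-2],[18,-0.015,-0.045,0,-2],[18,-0.015,-0.045,0,-2],[18,-0.015,-0.045,0,-2],[18,-0.015,-0.045,0,0],[18,-0.015,-0.045,0,0],[18,-0.01,-0.03,0,0]]])

```text
time: 14.25
tool_pos: [0.4716, -0.2074, 0.1159]
tool_rot: [0.0, 0.783, 0.622, -0.0]
contact_force: [1.1, -0.1, -0.3]
gripper_width: 0.179
grasp_force: 0.0
```

```bash
python3 -c "
from h import *
comps()"; python3 -c "
from scipy.spatial.transform import Rotation as R
import sys;sys.path.insert(0,'.')
from h import *
q=manip.state()['tool_rot'];print(R.from_quat(np.array(q)[[1,2,3,0]]).as_matrix()[:,0])"
```

```text
scene [279. 140.] 327 ctr [0.448 0.272] sz [0.118 0.008] 80 zmax 0.037 rgb [67. 62. 62.]
scene [312. 163.] 142 ctr [0.553 0.284] sz [0.041 0.022] 9 zmax 0.027 rgb [46. 35. 31.]
scene [341. 194.] 524 ctr [0.669 0.258] sz [0.064 0.16 ] 13 zmax 0.038 rgb [74. 71. 70.]
scene [321. 185.] 151 ctr [0.615 0.254] sz [0.04  0.019] 36 zmax 0.027 rgb [45. 35. 31.]
scene [176. 202.] 237 ctr [ 0.426 -0.031] sz [0.034 0.03 ] 72 zmax 0.052 rgb [78. 73. 73.]
scene [218. 199.] 148 ctr [0.476 0.05 ] sz [0.039 0.026] 9 zmax 0.027 rgb [25. 69. 65.]
scene [287. 237.] 184 ctr [0.657 0.102] sz [0.027 0.04 ] 12 zmax 0.029 rgb [32. 69. 66.]
scene [118. 273.] 188 ctr [ 0.479 -0.229] sz [0.027 0.037] 82 zmax 0.028 rgb [21. 12.  8.]
scene [255. 282.] 736 ctr [ 0.695 -0.024] sz [0.058 0.059] 49 zmax 0.044 rgb [118. 116. 118.]
scene [175. 276.] 177 ctr [ 0.571 -0.141] sz [0.025 0.027] 57 zmax 0.036 rgb [87. 62. 44.]
scene [137. 303.] 225 ctr [ 0.56  -0.234] sz [0.041 0.028] 7 zmax 0.029 rgb [85. 19. 18.]
scene [238. 350.] 943 ctr [ 0.781 -0.142] sz [0.088 0.089] 50 zmax 0.051 rgb [79. 57. 37.]
side [284. 191.] 158
[... 283 characters left out ...]
6 -0.025] sz [0.059 0.061] 22 zmax 0.043 rgb [171. 173. 173.]
side [223. 254.] 86 ctr [0.465 0.047] sz [0.02  0.018] 3 zmax 0.027 rgb [ 79. 142. 138.]
side [388. 282.] 1405 ctr [ 0.779 -0.14 ] sz [0.091 0.089] 81 zmax 0.051 rgb [115.  97.  80.]
side [208. 279.] 251 ctr [ 0.419 -0.032] sz [0.028 0.034] 15 zmax 0.051 rgb [133. 133. 134.]
side [293. 303.] 219 ctr [ 0.571 -0.143] sz [0.026 0.027] 52 zmax 0.036 rgb [136. 114.  95.]
side [303. 344.] 254 ctr [ 0.559 -0.238] sz [0.022 0.039] 89 zmax 0.027 rgb [158.  75.  74.]
side [258. 351.] 303 ctr [ 0.475 -0.232] sz [0.02  0.042] 79 zmax 0.027 rgb [78. 69. 65.]
14.35 [ 0.4718 -0.2081  0.116 ] [-0.7  0.4  0.6]
[ 0.23041797  0.97309079 -0.00137007]
```

Nut B rests in the pan at (.615,.254). On to nut C, with the tool turned toward +x by 13°.

Emit:
servo_tool(deltas=[[[18,-0.002,-0.03,0,0],[18,-0.002,-0.03,0,0],[18,-0.002,-0.011,-0.01,0],[18,0,0,-0.025,0],[18,0,0,-0.025,0],[18,0,0,-0.02,0],[18,0,0,-0.012,0],[18,0,0,-0.005,0]]])

```text
time: 15.15
tool_pos: [0.4663, -0.274, 0.0168]
tool_rot: [-0.002, 0.782, 0.623, -0.0]
contact_force: [-0.0, -0.1, -0.2]
gripper_width: 0.182
grasp_force: 0.0
```

Emit:
servo_tool(deltas=[[[18,0.001,0.006,0,0],[18,0.001,0.006,0,0],[18,0.001,0.006,0,0],[18,0.002,0.008,0,0],[18,0.002,0.01,0,0],[18,0.003,0.012,0,0],[18,0.003,0.012,0,0],[18,0.003,0.012,0,0]]])

```text
time: 15.95
tool_pos: [0.4837, -0.2023, 0.0189]
tool_rot: [0.0, 0.782, 0.623, 0.0]
contact_force: [-0.6, -1.3, 2.1]
gripper_width: 0.18
grasp_force: 0.4
```

Emit:
servo_tool(deltas=[[[18,0.003,0.012,0,0],[18,0.003,0.012,0,0],[18,0.003,0.012,0,0],[18,0.003,0.012,0,0],[18,0.003,0.012,0,0],[18,0.003,0.012,0,0],[18,0.003,0.012,0,0],[18,0.003,0.012,0,0]]])

```text
time: 16.75
tool_pos: [0.5076, -0.1064, 0.0188]
tool_rot: [0.0, 0.783, 0.623, 0.0]
contact_force: [0.0, 0.1, 1.1]
gripper_width: 0.182
grasp_force: 0.9
```

```bash
python3 -c "
from h import *
comps()"
```

```text
scene [279. 139.] 328 ctr [0.448 0.272] sz [0.117 0.009] 79 zmax 0.036 rgb [69. 65. 64.]
scene [312. 163.] 138 ctr [0.553 0.284] sz [0.041 0.023] 6 zmax 0.027 rgb [47. 36. 32.]
scene [341. 194.] 515 ctr [0.669 0.26 ] sz [0.067 0.161] 14 zmax 0.037 rgb [77. 73. 73.]
scene [321. 185.] 151 ctr [0.615 0.253] sz [0.04 0.02] 36 zmax 0.028 rgb [47. 36. 32.]
scene [218. 199.] 149 ctr [0.476 0.049] sz [0.039 0.026] 13 zmax 0.027 rgb [26. 71. 67.]
scene [178. 202.] 176 ctr [ 0.428 -0.028] sz [0.027 0.026] 80 zmax 0.051 rgb [57. 54. 54.]
scene [287. 237.] 187 ctr [0.657 0.101] sz [0.029 0.041] 15 zmax 0.028 rgb [34. 72. 69.]
scene [182. 243.] 162 ctr [ 0.517 -0.084] sz [0.024 0.049] 53 zmax 0.059 rgb [24. 15. 11.]
scene [255. 282.] 735 ctr [ 0.696 -0.025] sz [0.058 0.059] 50 zmax 0.043 rgb [122. 119. 121.]
scene [175. 276.] 179 ctr [ 0.571 -0.142] sz [0.026 0.027] 56 zmax 0.036 rgb [87. 62. 44.]
scene [138. 303.] 229 ctr [ 0.56  -0.234] sz [0.042 0.028] 13 zmax 0.027 rgb [87. 20. 19.]
scene [238. 350.] 942 ctr [ 0.781 -0.142] sz [0.087 0.088] 49 zmax 0.052 rgb [81. 59. 39.]
side [286. 196.] 105
[... 244 characters left out ...]
 125.]
side [330. 254.] 643 ctr [ 0.696 -0.025] sz [0.061 0.059] 75 zmax 0.044 rgb [166. 168. 167.]
side [228. 254.] 185 ctr [0.475 0.046] sz [0.02  0.041] 88 zmax 0.027 rgb [ 76. 137. 133.]
side [388. 282.] 1403 ctr [ 0.779 -0.141] sz [0.091 0.089] 39 zmax 0.052 rgb [110.  93.  76.]
side [210. 278.] 344 ctr [ 0.423 -0.033] sz [0.035 0.031] 2 zmax 0.052 rgb [108. 108. 109.]
side [258. 292.] 468 ctr [ 0.509 -0.098] sz [0.044 0.082] 78 zmax 0.06 rgb [66. 64. 63.]
side [293. 304.] 225 ctr [ 0.571 -0.143] sz [0.026 0.026] 76 zmax 0.036 rgb [131. 110.  91.]
side [303. 344.] 254 ctr [ 0.56  -0.238] sz [0.022 0.04 ] 87 zmax 0.028 rgb [153.  73.  73.]
16.85 [ 0.5073 -0.1058  0.0184] [ 0.  -0.  -0.8]
```

Emit:
servo_tool(deltas=[[[18,0.003,0.01,0,0],[18,0.004,0.012,0,0],[18,0.004,0.012,0,0],[18,0.004,0.012,0,0],[18,0.004,0.012,0,0],[18,0.004,0.012,0,1],[18,0.003,0.012,0,1],[18,0.002,0.012,0,1]]])

```text
time: 17.65
tool_pos: [0.5356, -0.0123, 0.0188]
tool_rot: [0.0, 0.765, 0.644, 0.0]
contact_force: [0.9, 0.1, -1.2]
gripper_width: 0.179
grasp_force: 0.1
```

Emit:
servo_tool(deltas=[[[18,0.001,0.012,0,1.5],[18,0,0.012,0,1.5],[18,0,0.012,0,1.5],[18,0,0.012,0,1.5],[18,0,0.012,0,1.5],[18,0,0.012,0,1.5],[18,-0.001,0.012,0,1.5],[18,-0.001,0.012,0,1.5]]])

```text
time: 18.45
tool_pos: [0.5342, 0.0836, 0.0187]
tool_rot: [-0.0, 0.694, 0.72, -0.0]
contact_force: [-0.3, -0.7, 0.3]
gripper_width: 0.182
grasp_force: 0.1
```

```bash
python3 - <<'E'
from h import *
comps()
f=cam('side'); save('s4.png',f['pixels'][150:330,150:390],3)
E
```

```text
scene [279. 140.] 323 ctr [0.447 0.272] sz [0.118 0.009] 79 zmax 0.036 rgb [70. 66. 65.]
scene [312. 163.] 143 ctr [0.553 0.284] sz [0.041 0.023] 13 zmax 0.027 rgb [48. 37. 33.]
scene [341. 195.] 512 ctr [0.669 0.258] sz [0.062 0.159] 12 zmax 0.038 rgb [80. 75. 75.]
scene [321. 185.] 150 ctr [0.615 0.253] sz [0.041 0.02 ] 30 zmax 0.026 rgb [48. 37. 33.]
scene [176. 201.] 231 ctr [ 0.425 -0.031] sz [0.033 0.029] 52 zmax 0.051 rgb [83. 79. 79.]
scene [218. 199.] 149 ctr [0.476 0.049] sz [0.027 0.038] 86 zmax 0.027 rgb [18. 53. 50.]
scene [244. 205.] 152 ctr [0.544 0.081] sz [0.061 0.023] 3 zmax 0.06 rgb [19. 18. 19.]
scene [287. 237.] 186 ctr [0.658 0.102] sz [0.028 0.04 ] 4 zmax 0.027 rgb [35. 74. 71.]
scene [255. 282.] 736 ctr [ 0.696 -0.025] sz [0.058 0.058] 49 zmax 0.043 rgb [125. 123. 125.]
scene [175. 276.] 176 ctr [ 0.571 -0.141] sz [0.025 0.027] 54 zmax 0.036 rgb [92. 66. 47.]
scene [137. 303.] 228 ctr [ 0.561 -0.234] sz [0.04  0.029] 24 zmax 0.029 rgb [90. 21. 20.]
scene [238. 350.] 935 ctr [ 0.781 -0.142] sz [0.088 0.088] 49 zmax 0.052 rgb [84. 61. 40.]
side [279. 186.] 265 c
[... 323 characters left out ...]
2. 62.]
side [296. 228.] 136 ctr [0.654 0.101] sz [0.022 0.04 ] 31 zmax 0.029 rgb [ 75. 124. 121.]
side [330. 254.] 642 ctr [ 0.696 -0.025] sz [0.059 0.058] 79 zmax 0.044 rgb [159. 160. 160.]
side [227. 254.] 187 ctr [0.475 0.047] sz [0.019 0.041] 88 zmax 0.028 rgb [ 66. 106. 103.]
side [388. 282.] 1405 ctr [ 0.779 -0.141] sz [0.09  0.089] 90 zmax 0.051 rgb [104.  87.  71.]
side [210. 278.] 344 ctr [ 0.423 -0.032] sz [0.035 0.032] 3 zmax 0.051 rgb [124. 124. 124.]
side [293. 303.] 221 ctr [ 0.571 -0.143] sz [0.026 0.027] 84 zmax 0.037 rgb [127. 107.  91.]
side [303. 344.] 256 ctr [ 0.559 -0.239] sz [0.024 0.039] 84 zmax 0.028 rgb [145.  70.  70.]
18.55 [0.534  0.084  0.0186] [-0.2 -0.8 -0.6]
```

View pics/s4.png

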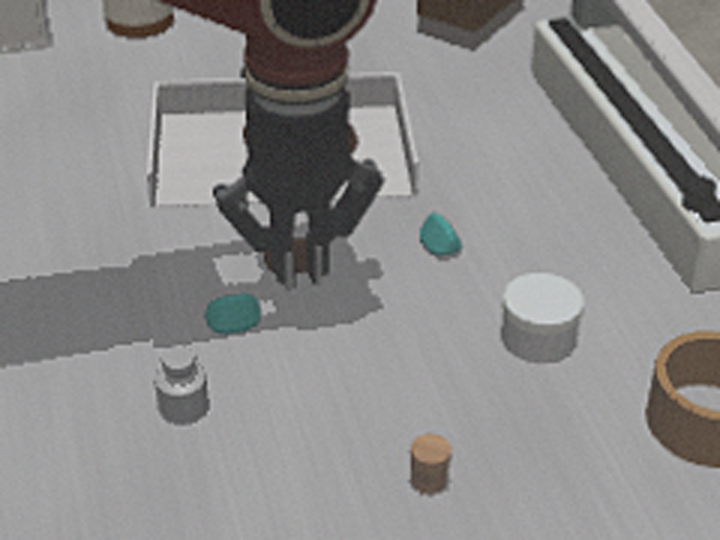

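The brown nut shows between the fingertips at (300,245), and the turquoise nut at (233,312) is untouched. Final push, then clear out.

Emit:
servo_tool(deltas=[[[18,-0.002,0.01,0,1.5],[18,-0.003,0.012,0,1.5],[18,-0.003,0.012,0,1.5],[18,-0.003,0.012,0,1.5],[18,-0.003,0.012,0,1.5],[18,-0.003,0.012,0,1.5],[18,-0.003,0.012,0,0],[18,-0.003,0.012,0,0]]])

```text
time: 19.4
tool_pos: [0.511, 0.1777, 0.0188]
tool_rot: [0.0, 0.636, 0.772, 0.0]
contact_force: [0.3, -0.7, -0.3]
gripper_width: 0.181
grasp_force: 0.1
```

Emit:
servo_tool(deltas=[[[18,-0.003,0.012,0,0],[18,-0.003,0.012,0,0],[18,-0.002,0.012,0,0],[18,-0.001,0.008,0,0],[18,0,-0.01,0,0],[18,0,-0.02,0,0],[18,0,-0.02,0.01,0],[18,0,-0.02,0.03,0]]])

```text
time: 20.2
tool_pos: [0.4994, 0.1488, 0.0558]
tool_rot: [-0.002, 0.636, 0.772, -0.003]
contact_force: [0.9, 0.2, -0.7]
gripper_width: 0.18
grasp_force: 0.0
```

Emit:
servo_tool(deltas=[[[18,0,-0.03,0.03,0],[18,0,-0.04,0.04,0],[18,0,-0.04,0.04,0],[18,0,-0.04,0.04,0],[18,0,-0.04,0.02,0],[18,0,-0.04,0,0],[18,0,0,0,0],[18,0,0,0,0]]])

```text
time: 21.0
tool_pos: [0.5019, -0.0665, 0.2145]
tool_rot: [-0.0, 0.637, 0.771, -0.0]
contact_force: [-0.3, 0.9, 0.1]
gripper_width: 0.176
grasp_force: 0.0
```

```bash
python3 - <<'E'
from h import *
comps()
f=cam('scene'); save('s5.png',f['pixels'][80:350,90:390],2.2)
E
```

```text
scene [279. 140.] 326 ctr [0.447 0.272] sz [0.118 0.008] 80 zmax 0.037 rgb [68. 64. 63.]
scene [284. 160.] 136 ctr [0.499 0.24 ] sz [0.042 0.023] 22 zmax 0.027 rgb [43. 33. 28.]
scene [312. 163.] 144 ctr [0.553 0.284] sz [0.04  0.024] 12 zmax 0.027 rgb [47. 36. 32.]
scene [341. 194.] 512 ctr [0.669 0.258] sz [0.064 0.16 ] 13 zmax 0.037 rgb [77. 73. 72.]
scene [321. 185.] 155 ctr [0.614 0.254] sz [0.041 0.02 ] 34 zmax 0.026 rgb [46. 36. 32.]
scene [177. 202.] 211 ctr [ 0.426 -0.031] sz [0.033 0.027] 70 zmax 0.051 rgb [73. 69. 69.]
scene [217. 199.] 149 ctr [0.477 0.048] sz [0.038 0.025] 33 zmax 0.027 rgb [25. 70. 67.]
scene [287. 237.] 187 ctr [0.658 0.102] sz [0.027 0.04 ] 11 zmax 0.029 rgb [33. 71. 68.]
scene [255. 282.] 742 ctr [ 0.696 -0.025] sz [0.058 0.058] 49 zmax 0.043 rgb [120. 118. 120.]
scene [175. 276.] 178 ctr [ 0.571 -0.141] sz [0.025 0.027] 57 zmax 0.037 rgb [88. 63. 45.]
scene [137. 303.] 225 ctr [ 0.561 -0.234] sz [0.041 0.028] 22 zmax 0.028 rgb [86. 20. 19.]
scene [238. 350.] 942 ctr [ 0.781 -0.142] sz [0.088 0.088] 49 zmax 0.051 rgb [80. 58. 38.]
side [284. 191.] 15
[... 330 characters left out ...]
 67.]
side [296. 228.] 134 ctr [0.655 0.101] sz [0.022 0.042] 31 zmax 0.028 rgb [ 77. 124. 121.]
side [330. 254.] 643 ctr [ 0.696 -0.025] sz [0.06  0.059] 76 zmax 0.043 rgb [157. 159. 158.]
side [227. 254.] 184 ctr [0.474 0.047] sz [0.02  0.041] 84 zmax 0.027 rgb [ 76. 132. 128.]
side [388. 282.] 1406 ctr [ 0.779 -0.141] sz [0.09  0.089] 4 zmax 0.051 rgb [102.  86.  70.]
side [210. 278.] 338 ctr [ 0.422 -0.032] sz [0.03  0.035] 71 zmax 0.052 rgb [112. 112. 112.]
side [293. 303.] 219 ctr [ 0.57  -0.143] sz [0.026 0.026] 56 zmax 0.037 rgb [125. 105.  88.]
side [303. 344.] 255 ctr [ 0.559 -0.238] sz [0.024 0.039] 85 zmax 0.028 rgb [144.  68.  68.]
21.1 [ 0.5018 -0.065   0.214 ] [ 0.7 -0.6 -0.7]
```

View pics/s5.png

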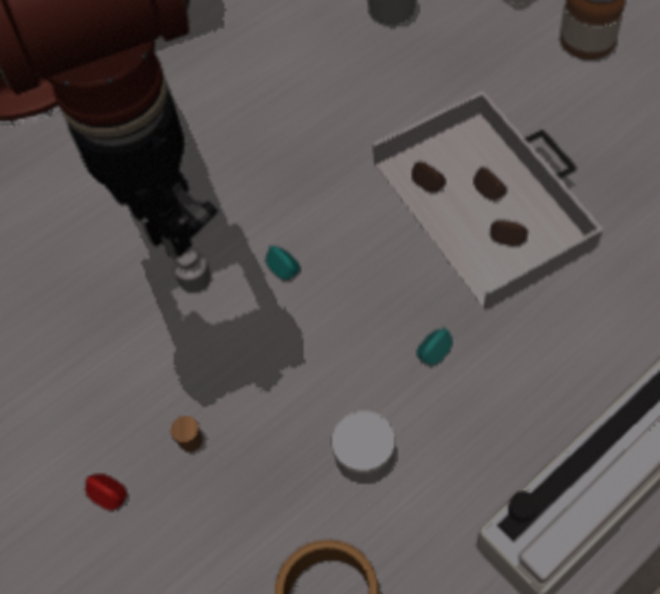

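All three brown nuts lie inside the pan at (428,177), (490,184) and (508,233). C is about 34 mm inside the mouth, the other objects haven't moved, and the hand is clear.

```bash
python3 -c "
from plant import manip
print(manip.job_done())"
```

```text
the job is handed in; nothing more can be done
None
```

All three Brazil nuts are in the pan, the other objects haven't moved measurably, and the hand was clear when I handed the job in at about 21 s; no verdict came back.

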